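# Close and lock the filter hatch of the vacuum packer

## Task

The filter of the vacuum packer has been changed: press its open hatch fully shut, then use the red-handled key from the blue holder to turn both captive brass screws in the hatch clockwise to their stops, so that each slot points at its green marks. Stand the key back in its holder and let go. Touch the screws only with the key, and do not push away or tip the deli cup, the ramekin or the salt shaker.

Things in the scene. Friction and masses are not known exactly. Their poses are not given: they have to be found in the camera images.
- packer: low aluminium vacuum packer pump unit, fixed; 250 (own x) x 300 (own y) x 98 mm, top of the tub 70 mm up, a grey control hump (top 98 mm up) along its far (+x) side from own x +80 to +122. Origin: centre of its underside, on the worktop; own -x is its front, facing the robot; +y is its left
- hatch_hinge (a point): middle of the hatch's hinge axis, at own x +65, y 0, z 74.5 mm of the packer; the axis runs along the packer's y. Axes as the packer's (fixed)
- hatch (a joint): angle of the hatch, a steel plate 150 x 246 x 7 mm that reaches from the hinge toward the packer's front: 0 = shut and level, positive = its front edge raised (starts 0.4 to 0.9). The hinge is stiff: it stays where it is left
- hatch_edge (a point): middle of the black press strip on the outer face of the hatch, 138 mm from the hinge and 12 mm in from the free front edge; moves with the hatch. When shut it is 79 mm above the worktop
- screw_left (a joint): turn of the left brass screw, rad, growing clockwise seen from above the shut hatch; 0 = slot along the hatch's x (front to back, pointing at the red dot), stop at 1.571 = slot along y, pointing at the two green marks. Starts 0.3 to 0.6
- screw_right (a joint): the same for the right brass screw
- screw_left_slot (a point): top centre of the left screw's head, 105 mm from the hinge, 80 mm left (+y) of the hatch's middle. Head 46 mm across, flange underside on the hatch plate, with a straight slot right across it, 11 mm wide, 7 mm deep. x axis = along the slot, z = out of the head (turns with the screw). Hatch shut: 88 mm above the worktop
- screw_right_slot (a point): the same for the right screw, 80 mm right (-y) of the hatch's middle
- key: key, 120 mm long, 0.15 kg, standing in the holder. Origin: middle of the blade's lower edge; own z up toward the handle, x along the blade's width. Blade 38 (x) x 4 (y) mm, 16 mm high; shaft 11 mm thick; steel collar 36 mm across from 58 to 64 mm up; red handle 36 (x) x 18 (y) mm from 64 to 120 mm up
- key_grip (a point): middle of the key's red handle, 98 mm above the blade's lower edge; axes as the key's
- key_holder: blue block, fixed, 84 (x) x 56 (y) x 75 mm on a 100 x 72 x 6 mm foot; a slot 48 (x) x 14 (y) mm, 66 mm deep, in its top takes the key's blade and shaft; the collar rests on the top (then the key's origin is 17 mm above the worktop, over the holder's centre). Origin: centre of its underside, on the worktop
- deli_cup: lidded plastic cup, 72 mm across, 70 mm tall, a bystander; origin: centre of its underside
- ramekin: white ramekin, 67 mm across, 42 mm tall, a bystander; origin: centre of its underside
- salt_shaker: salt shaker, 44 mm across, 90 mm tall, a bystander; origin: centre of its underside
Not all that is in view belongs to the job. What is shaped like the key but purple is not meant.

How it is judged:
On the way, in this order (a step that is already met when the one before it is completed fails the run):
1. the hatch is pressed shut (value of joint hatch below 0.05 rad), for 0.1 s.
2. both screws have been turned clockwise to their stops, with the hatch shut (value of joint each of screw_left, screw_right above 1.4 rad and value of joint hatch below 0.05 rad), for 0.1 s.
At the end, for the whole second after the job is handed in: The hatch is shut (under 0.05 rad), both screws stand at 1.40 rad or more, and the key stands at rest and released in its holder: its origin within 12 mm of the holder's centre in x and y and 12 to 22 mm up (collar on the top), tilted less than 0.12 rad (all of step 2 and x of key in the frame of key_holder between -0.012 and 0.012 m and y of key in the frame of key_holder between -0.012 and 0.012 m and z of key in the frame of key_holder between 0.012 and 0.022 m and angle between key's own z axis and vertical below 0.12 rad and linear speed of key below 0.02 m/s); the robot touches nothing.
It fails at once if the robot itself touches a screw (only the key may) (contact force between any of the fingers, the arm and screw_left above 1 N or contact force between any of the fingers, the arm and screw_right above 1 N).
It fails at once if the lidded deli cup is pushed away or tipped (distance of deli_cup from where it was at the start of the episode above 0.03 m or angle between deli_cup's own z axis and vertical above 0.4 rad).
It fails at once if the ramekin is pushed away or tipped (distance of ramekin from where it was at the start of the episode above 0.03 m or angle between ramekin's own z axis and vertical above 0.4 rad).
It fails at once if the salt shaker is pushed away or tipped (distance of salt_shaker from where it was at the start of the episode above 0.03 m or angle between salt_shaker's own z axis and vertical above 0.4 rad).
It also fails if it takes over 72 s, if anything falls off the work surface, if the arm or the gripper's body presses on something with over 40 N, if the wrist force passes 120 N, or if a joint passes its speed limit or range.

## Robot

A 6-joint arm with a two-finger parallel gripper is mounted at the origin on a cart in front of the work surface, level with it; the furniture and walls round the work are solid. World frame = base frame: x ahead of the robot, y to its left, z up, the work surface at z = 0. Lengths are in m, angles in rad, forces in N, time in s.
With the tool pointing down it reaches from about 0.275 to 0.75 m from the base axis. Payload 10.2 kg.
Tool frame: the origin (TCP) lies midway between the tips of the shut fingers; the grasp point (between the pads) lies 19 mm behind it (env.hold_point_z is the distance from the TCP to the grasp point, in m); x points along the fingers, z is the direction in which the jaws open and shut, and the axes are right-handed (so a half turn about x gives the same grasp; the last joint's range is limited). The gripper opens to 85 mm and grips with 20 to 120 N. Pads are 22 mm wide; open, the fingers measure 114 mm over their backs; the gripper's body (76 mm by 85 mm) begins 54 mm behind the grasp point. The pads swing forward as they close: fully open they stand 13 mm farther back than shut.
Start: joints at [-1.442, 0.313, 1.498, -0, 1.331, -0.223], TCP at [0.181, -0.493, 0.231] pointing down, gripper open.
Joint ranges: [-2.94, 2.94], [-0.97, 2.17], [0.19, 2.56], [-1.23, 4.37], [0.02, 3.11], [-2.88, 2.88]. Speed limits (rad/s): [2.39, 2.39, 3.01, 3.14, 3.14, 3.14].

## Interface

Orientations are given as a unit quaternion [x, y, z, w].
In Python, from bench import env, kinematics, monitor, eyes, job gives the robot as it stands. The module is installed in compiled form; this text tells all that it offers. Calls block until the motion is done:
- env.reach(position, orientation): joint-space move of the TCP to a pose.
- env.movel(position, velocity=0.15, frame=None, guard=None): straight line of the TCP; frame=None keeps the orientation; velocity is the mean speed in m/s. With guard (N) it stops when the force on the tool has changed by that much, and returns True; else False.
- env.set_joints(angles): joint-space move.
- env.release() and env.close_gripper(effort=None): open the fingers fully, or close them until they stop; effort is the grip in N (None keeps the last).
- env.hold(seconds).
- kinematics.ik(position, orientation): joint angles nearest the present ones, or None.
- monitor.sense(): the state.
- eyes.grab_frame(name): name is "scene" or "side" or "wrist"; returns a dict with "frame" (384x512x3 uint8, red, green, blue), "mtx" (3x3 intrinsics, pixels), "view" (4x4, takes a point from world to camera coordinates). Camera axes: x right, y down, z forward; pixel columns grow to the right and rows downward; lengths in m; the calibration is good to about 2 mm. The wrist camera is an equidistant fisheye: a pixel r from the principal point sees the ray r / f radians off the axis. A picture is of the moment at which its call begins. There is no depth.
A pose or a line that the arm cannot do raises env.MotionError and nothing moves.
- job.hand_in(): hands the job in, once; it reports no verdict.
The state is a dict: "clock": time; "joints": joint angles; "qvel": joint speeds; "joint_efforts": joint torques, N m; "position": TCP position; "ee_rot": TCP orientation; "contact_force": force on the tool from outside, world axes, zero at the start; "ft_torque": the same for the moment, N m; "finger_gap": opening from 0.0 (shut) to 1.0 (fully open).
Only numpy, scipy, OpenCV 4.12 (cv2) and the standard library are available. Lean on these libraries where they do the work, as an engineer would, in place of code of your own. Each camera call takes 0.05 s, during which the arm holds its last target. There are 200 camera calls.

## Working session

There is one attempt and no reset: what is moved stays moved. The work goes in short steps, each a Python script; the robot and the scene stay as the last script left them, time stands still between calls to the robot, and variables do not carry over. Pictures are saved under pics/ and viewed, about 8 in all and at most 12, crops included, and the job is handed in when it is done.

```bash
mkdir -p pics; python3 - <<'E'
from bench import env, kinematics, monitor, eyes, job
import cv2,numpy as np
s=monitor.sense();print({k:np.round(v,3).tolist() for k,v in s.items()}, env.hold_point_z)
for n in("scene","side"):
    f=eyes.grab_frame(n);np.savez("pics/%s0.npz"%n,**f)
    cv2.imwrite("pics/%s0.png"%n,cv2.resize(f["frame"][:,:,::-1],(768,576),interpolation=cv2.INTER_CUBIC))
    V=f["view"];print(n,f["mtx"].round(1).tolist(),"cam",(-V[:3,:3].T@V[:3,3]).round(3),V[2,:3].round(2))
E
```

```text
{'clock': 0.0, 'joints': [-1.442, 0.313, 1.498, 0.0, 1.331, -0.223], 'qvel': [-0.004, 0.0, 0.0, -0.0, -0.0, -0.001], 'joint_efforts': [0.001, -41.227, -25.974, -0.0, 0.004, -0.0], 'position': [0.181, -0.493, 0.231], 'ee_rot': [0.405, 0.58, -0.404, 0.579], 'contact_force': [-0.076, 0.67, -0.169], 'ft_torque': [-0.03, 0.03, -0.005], 'finger_gap': 1.0} 0.0187
scene [[388.8, 0.0, 257.3], [0.0, 388.8, 194.0], [0.0, 0.0, 1.0]] cam [-0.233  0.718  0.577] [ 0.66 -0.62 -0.43]
side [[453.0, 0.0, 260.6], [0.0, 453.0, 189.6], [0.0, 0.0, 1.0]] cam [ 0.597 -1.01   0.694] [-0.05  0.87 -0.5 ]
```

View pics/scene0.png

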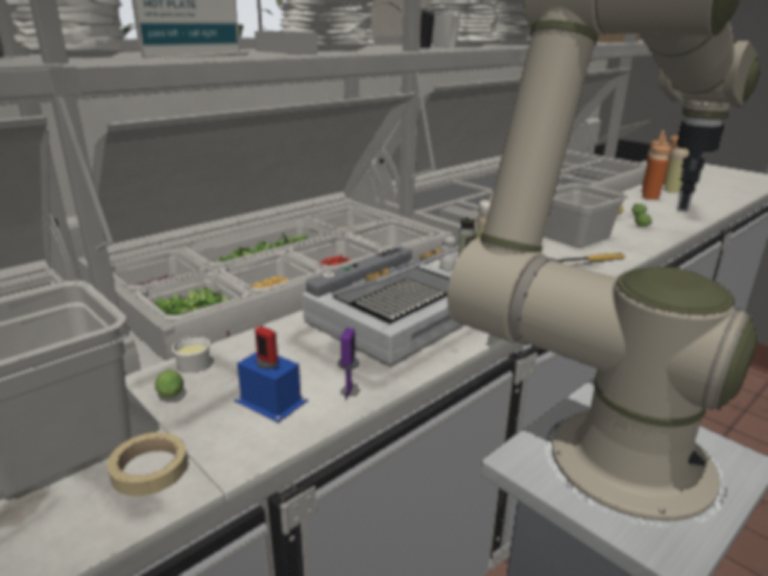

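View pics/side0.png

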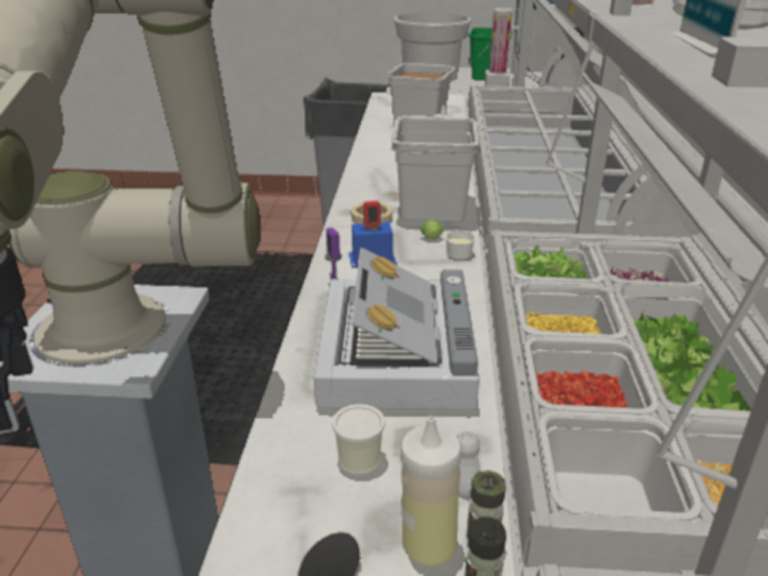

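Scene view: holder (blue) at about (270,385), red key (266,347), purple decoy (347,350), ramekin (191,352). The packer is partly hidden by the arm. Side view: hatch open, with brass screws at (384,267) and (382,317), deli cup (358,440), salt shaker (468,455). Next I'll cast rough positions, then move to a wrist view from above.

```bash
cat > h.py <<'E'
import numpy as np,cv2
from scipy.spatial.transform import Rotation as R
def ray(f,u,v,fish=False):
    K=f["mtx"];V=f["view"];x=(u-K[0,2])/K[0,0];y=(v-K[1,2])/K[1,1]
    if fish:
        r=np.hypot(x,y)+1e-12;d=np.array([x/r*np.sin(r),y/r*np.sin(r),np.cos(r)])
    else: d=np.array([x,y,1.])
    d=V[:3,:3].T@d;return -V[:3,:3].T@V[:3,3],d/np.linalg.norm(d)
def plane(f,u,v,z,fish=False):
    o,d=ray(f,u,v,fish);return o+d*(z-o[2])/d[2]
def proj(f,p,fish=False):
    V=f["view"];c=V[:3,:3]@np.asarray(p)+V[:3,3];K=f["mtx"]
    if fish:
        r=np.hypot(c[0],c[1]);t=np.arctan2(r,c[2]);return np.array([K[0,2]+K[0,0]*t*c[0]/r,K[1,2]+K[1,1]*t*c[1]/r])
    return (K@c)[:2]/c[2]
def tri(rays):
    A=0;b=0
    for o,d in rays:
        P=np.eye(3)-np.outer(d,d);A=A+P;b=b+P@o
    return np.linalg.solve(A,b)
def down(yaw): # tool x down; jaw axis z at angle yaw in the world xy plane
    x=np.array([0,0,-1.]);z=np.array([np.cos(yaw),np.sin(yaw),0]);return R.from_matrix(np.c_[x,np.cross(z,x),z]).as_quat()
def mask(img,name):
    h=cv2.cvtColor(img,cv2.COLOR_RGB2HSV);H,S,Vv=h[...,0].astype(int),h[...,1],h[...,2]
    return {"red":((H<8)|(H>172))&(S>170)&(Vv>70),"blue":(H>105)&(H<125)&(S>140)&(Vv>50),"purple":(H>128)&(H<155)&(S>80),"brass":(H>17)&(H<30)&(S>100)&(Vv>80)}[name].astype(np.uint8)
def blobs(img,name,amin=15):
    n,l,st,c=cv2.connectedComponentsWithStats(mask(img,name));return [(c[i].round(1).tolist(),st[i].tolist()) for i in range(1,n) if st[i,4]>=amin]
E
python3 - <<'E'
from h import *
F={n:dict(np.load("pics/%s0.npz"%n)) for n in("scene","side")}
for n in F:
    for c in("red","blue","purple","brass"): print(n,c,[b for b in blobs(F[n]["frame"],c)])
S=F["side"];C=F["scene"]
q=lambda f,u,v,z:plane(f,u/1.5,v/1.5,z).round(3)
print("packer side: FR top",q(S,318,385,.07),"BR hump",q(S,477,372,.098),"BL hump",q(S,461,272,.098),"FR bottom",q(S,318,408,0),"BR bottom",q(S,477,410,0))
print("packer scene: FL bot",q(C,395,362,0),"FL top",q(C,393,335,.07),"BL top",q(C,307,293,.07))
print("cup",q(S,360,468,0),"salt",q(S,468,492,0),"ramekin",q(S,459,256,0),q(C,191,368,0))
print("purple foot",q(S,334,277,0),q(C,348,396,0))
E
```

```text
scene red [([178.6, 228.3], [172, 219, 11, 22, 103])]
scene blue [([179.5, 258.0], [160, 237, 41, 42, 1226])]
scene purple [([231.1, 230.7], [227, 219, 9, 25, 173]), ([232.0, 255.1], [231, 247, 3, 16, 27])]
scene brass [([286.3, 168.8], [281, 166, 12, 6, 16]), ([402.2, 171.2], [392, 170, 23, 4, 64]), ([251.5, 182.5], [245, 180, 14, 6, 35]), ([179.6, 187.6], [169, 185, 22, 6, 69])]
side red [([385.0, 252.8], [377, 249, 18, 10, 69]), ([401.6, 261.5], [383, 251, 33, 20, 301]), ([373.6, 259.4], [362, 255, 23, 10, 89])]
side blue [([248.6, 159.9], [234, 149, 28, 26, 379])]
side purple [([222.1, 161.4], [218, 152, 8, 20, 96])]
side brass [([255.8, 177.7], [248, 172, 16, 13, 132]), ([254.3, 210.8], [245, 204, 19, 15, 188]), ([374.7, 215.0], [351, 208, 49, 14, 490]), ([479.5, 311.2], [468, 309, 19, 7, 64]), ([475.8, 325.9], [469, 318, 14, 18, 131])]
packer side: FR top [ 0.442 -0.228  0.07 ] BR hump [ 0.672 -0.217  0.098] BL hump [0.657 0.081 0.098] FR bottom [ 0.434 -0.197  0.   ] BR bottom [ 0.681 -0.184  0.   ]
packer scene: FL bot [0.42  0.072 0.   ] FL top [0.407 0.092 0.07 ] BL top [0.646 0.102 0.07 ]
cup [ 0.512 -0.32   0.   ] salt [ 0.661 -0.353 -0.   ] ramekin [0.664 0.334 0.   ] [0.651 0.359 0.   ]
purple foot [0.401 0.219 0.   ] [0.396 0.205 0.   ]
```

```bash
python3 - <<'E'
from bench import env, kinematics, monitor, eyes, job
from h import *
env.movel([0.181,-0.493,0.36],velocity=.3)
env.reach([0.47,0.08,0.38],down(np.pi/2))
f=eyes.grab_frame("wrist");np.savez("pics/w1.npz",**f)
cv2.imwrite("pics/w1.png",cv2.resize(f["frame"][:,:,::-1],(768,576),interpolation=cv2.INTER_CUBIC))
V=f["view"];print(f["mtx"].round(1).tolist(),"cam",(-V[:3,:3].T@V[:3,3]).round(3),V[:3,:3].round(2).tolist())
s=monitor.sense();print(s["clock"],s["joints"].round(3) if hasattr(s["joints"],"round") else s["joints"],s["position"])
for c in("red","blue","purple","brass"): print(c,blobs(f["frame"],c))
E
```

```text
[[297.3, 0.0, 255.0], [0.0, 297.3, 194.7], [0.0, 0.0, 1.0]] cam [0.396 0.079 0.523] [[0.0, 1.0, -0.0], [0.96, -0.0, 0.3], [0.3, -0.0, -0.96]]
3.0167 [-0.079  0.144  1.33  -0.     1.668 -1.648] [0.47016451 0.07939098 0.37986964]
red [([409.4, 165.6], [405, 154, 10, 24, 192]), ([179.0, 317.2], [161, 301, 34, 35, 763])]
blue [([383.4, 151.4], [357, 124, 52, 62, 1364])]
purple [([336.1, 113.9], [321, 105, 30, 19, 357])]
brass [([114.2, 201.9], [99, 190, 31, 25, 410]), ([391.7, 243.1], [383, 240, 17, 8, 41]), ([381.3, 251.9], [379, 247, 6, 12, 27]), ([394.4, 249.6], [391, 246, 8, 8, 21]), ([246.3, 317.9], [214, 304, 64, 31, 1674]), ([114.6, 359.7], [99, 351, 33, 20, 242])]
```

View pics/w1.png

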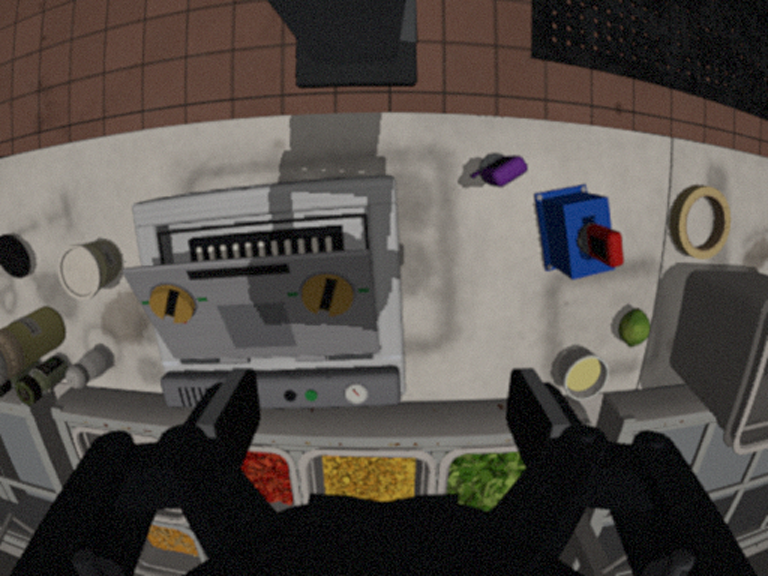

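Wrist view: packer tub front corners at (134,205) and (393,178), screws at (171,303) and (327,295), hump line at y≈370. Holder top at about (590,230), red handle (605,245), purple key (503,170), ramekin (583,373), cup (85,270), salt (90,365).

```bash
python3 - <<'E'
from h import *
W=dict(np.load("pics/w1.npz"));S=dict(np.load("pics/side0.npz"));C=dict(np.load("pics/scene0.npz"))
q=lambda u,v,z:plane(W,u/1.5,v/1.5,z,True)
FR,FL=q(134,205,.07),q(394,178,.07);BR,BL=q(163,408,.098),q(399,404,.098);HR,HL=q(163,376,.098),q(399,370,.098)
for n,p in zip("FR FL BR BL HR HL".split(),(FR,FL,BR,BL,HR,HL)):print(n,p.round(4))
print("lens",np.linalg.norm(FL-FR),"yaw",[np.arctan2(-(a-b)[0],(a-b)[1]).round(4) for a,b in((FL,FR),(BL,BR),(HL,HR))])
P={}
for n,w,s in(("L",(327/1.5,295/1.5),(255.8,177.7)),("R",(171.5/1.5,303/1.5),(254.3,210.8))):
    r=[ray(W,*w,True),ray(S,*s)];p=tri(r);P[n]=p
    print("screw",n,p.round(4),"resid mm",[round(1e3*np.linalg.norm(np.cross(p-o,d)),1) for o,d in r])
print("screw dist",np.linalg.norm(P["L"]-P["R"]))
print("foot",[q(u,v,.006).round(4) for u,v in((535,192),(587,185),(548,270))])
print("blue top?",[q(u,v,.075).round(4) for u,v in((550,198),(606,195),(614,270),(572,277))])
r=[ray(W,409.4,165.6,True),ray(C,178.6,228.3)];print("red",tri(r).round(3))
crop=W["frame"][95:215,300:460,::-1];crop2=W["frame"][100:290,60:290,::-1]
a=cv2.resize(crop,None,fx=5,fy=5,interpolation=cv2.INTER_CUBIC);cv2.imwrite("pics/c1.png",a)
E
```

```text
FR [ 0.4325 -0.2015  0.07  ]
FL [0.416  0.0909 0.07  ]
BR [ 0.6757 -0.1905  0.098 ]
BL [0.6573 0.0971 0.098 ]
HR [ 0.6304 -0.1797  0.098 ]
HL [0.6146 0.0965 0.098 ]
lens 0.29283846859669066 yaw [np.float64(0.0565), np.float64(0.0637), np.float64(0.0572)]
screw L [0.5194 0.0278 0.1324] resid mm [np.float64(0.1), np.float64(0.1)]
screw R [ 0.5278 -0.1322  0.1322] resid mm [np.float64(0.0), np.float64(0.0)]
screw dist 0.1602543869867052
foot [array([0.4308, 0.262 , 0.006 ]), array([0.4182, 0.3317, 0.006 ]), array([0.5275, 0.2866, 0.006 ])]
blue top? [array([0.4316, 0.255 , 0.075 ]), array([0.4244, 0.3227, 0.075 ]), array([0.5088, 0.3429, 0.075 ]), array([0.5175, 0.2891, 0.075 ])]
red [0.471 0.31  0.116]
```

View pics/c1.png

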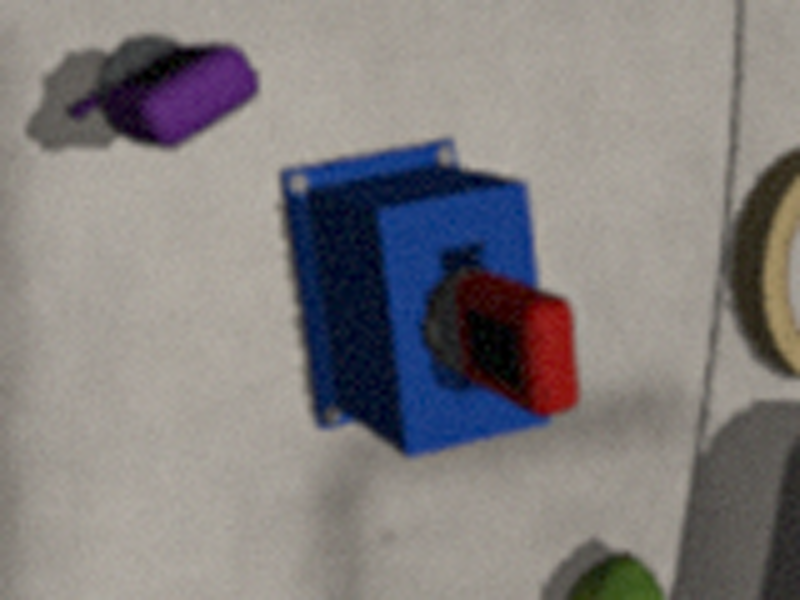

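Both screws triangulate to z=0.132 and 160 mm apart, as given, so the hatch is at about 0.45 rad. Next I'll press it shut along its arc.

```bash
cat >> h.py <<'E'
yaw=.055;ux=np.array([np.cos(yaw),np.sin(yaw),0]);uy=np.array([-np.sin(yaw),np.cos(yaw),0])
hinge=np.array([.6122,-.0473,.0745])
E
python3 - <<'E'
from bench import env, kinematics, monitor, eyes, job
from h import *
q=down(np.pi/2+yaw)
strip=lambda t:hinge+ux*(-.138*np.cos(t)+.0045*np.sin(t))+[0,0,.138*np.sin(t)+.0045*np.cos(t)]
env.close_gripper(40)
env.reach(strip(.6)+[0,0,.06],q);env.movel(strip(.55),.15)
s0=monitor.sense()["contact_force"]
for t in np.arange(.45,.03,-.1):
    g=env.movel(strip(t),.08,guard=80);print(round(t,2),g,(np.array(monitor.sense()["contact_force"])).round(1))
    if g:break
g=env.movel(strip(-.03),.03,guard=60);s=monitor.sense();print(g,np.round(s["position"],4),strip(0).round(4),np.round(s["contact_force"],1))
env.hold(.2);p=np.array(s["position"])
env.movel(p+[0,0,.1],.2)
env.release()
env.reach([0.43,-0.03,0.34],q)
f=eyes.grab_frame("wrist");np.savez("pics/w2.npz",**f)
cv2.imwrite("pics/w2.png",cv2.resize(f["frame"][:,:,::-1],(768,576),interpolation=cv2.INTER_CUBIC))
print(monitor.sense()["clock"],[b for b in blobs(f["frame"],"brass",200)])
E
```

```text
0.45 False [-0.1 -0.1  0.8]
0.35 False [-1.  -0.7  0.2]
0.25 False [0.1 0.8 0.4]
0.15 False [0.7 0.1 0.3]
0.05 False [ 0.6 -0.3  1.5]
False [ 0.475  -0.0551  0.0777] [ 0.4744 -0.0549  0.079 ] [-10.5   2.6  35.8]
9.7917 [([291.7, 212.7], [276, 197, 33, 32, 592]), ([187.8, 219.0], [175, 206, 23, 23, 226])]
```

View pics/w2.png

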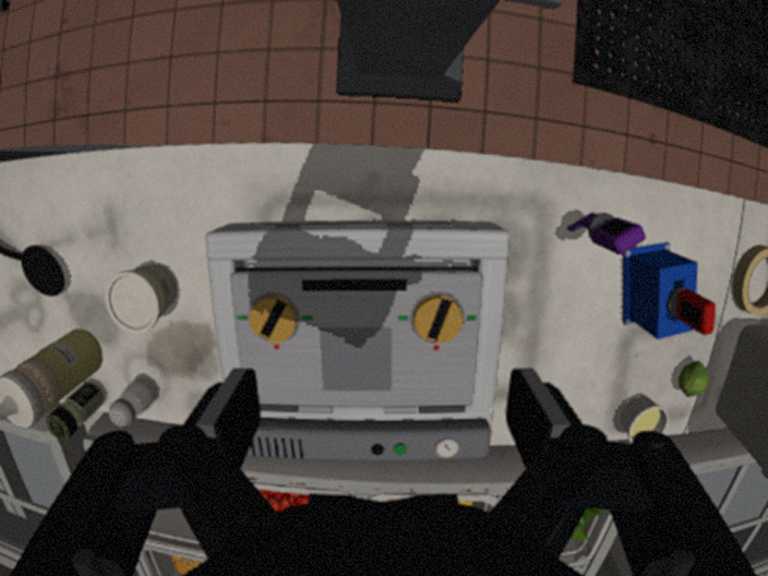

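The hatch looks shut. Screw heads are at (274,318) and (438,318), with slots about 30° off the front-back line. Next I'll compute the screws, then look at the key from above.

```bash
cat >> h.py <<'E'
def screws(f,hints,z=.088):
    """rectify a top view of each head, ellipse-free: rays of head contour to plane z, circle; slot by PCA of dark pixels"""
    out=[]
    n=240;g=(np.arange(n)-n/2)*.0003
    for c in hints:
        for it in range(3):
            X,Y=np.meshgrid(g,g,indexing="ij")
            m=np.array([proj(f,[c[0]+a,c[1]+b,z],True) for a,b in zip(X.ravel(),Y.ravel())],np.float32).reshape(n,n,2)
            im=cv2.remap(f["frame"],m[...,0],m[...,1],cv2.INTER_LINEAR)
            b=mask(im,"brass");pts=np.argwhere(b)
            (r,k),rad=cv2.minEnclosingCircle(cv2.convexHull(pts[:,::-1].astype(np.float32)))[0][::-1],0
            (cc,rr),rad=cv2.minEnclosingCircle(pts[:,::-1].astype(np.float32))
            c=np.array([c[0]+(rr-n/2)*.0003,c[1]+(cc-n/2)*.0003])
        gray=im.max(2);d=np.argwhere((gray<70)&(np.hypot(X,Y)<.019))-n/2
        w,v=np.linalg.eigh(np.cov(d.T));a=v[:,1];out.append((c,np.arctan2(a[1],a[0]),rad*.0003,np.sqrt(w*12)*.0003,im))
    return out
E
python3 - <<'E'
from bench import env, kinematics, monitor, eyes, job
from h import *
W=dict(np.load("pics/w2.npz"))
L=hinge-.105*ux+.08*uy;Rr=hinge-.105*ux-.08*uy;print("pred",L.round(4),Rr.round(4))
for o in screws(W,[L,Rr]):print("c",o[0].round(4),"slot ang",((o[1]-yaw+np.pi/2)%np.pi-np.pi/2).round(3),"rad",round(o[2],4),o[3].round(4))
# green marks: pixel->points
print("marks L",[plane(W,u/1.5,v/1.5,.079,True).round(4) for u,v in((403,318),(471,318))],"R",[plane(W,u/1.5,v/1.5,.079,True).round(4) for u,v in((241,318),(307,318))])
env.reach([0.52,0.30,0.36],down(np.pi/2))
f=eyes.grab_frame("wrist");np.savez("pics/w3.npz",**f)
m=mask(f["frame"],"blue");c=blobs(f["frame"],"blue",200);print(c,blobs(f["frame"],"red",100))
x,y=map(int,c[0][0]);x=max(x,80);y=max(y,60)
cv2.imwrite("pics/w3.png",cv2.resize(f["frame"][y-60:y+60,x-80:x+80,::-1],(800,600),interpolation=cv2.INTER_CUBIC));print("crop origin",x-80,y-60)
E
```

```text
pred [0.503  0.0268 0.0745] [ 0.5118 -0.133   0.0745]
c [0.501  0.0262] slot ang -0.317 rad 0.0244 [0.009  0.0378]
c [ 0.511  -0.1327] slot ang -0.535 rad 0.0238 [0.0104 0.0367]
marks L [array([ 0.5048, -0.0062,  0.079 ]), array([0.5016, 0.0604, 0.079 ])] R [array([ 0.5144, -0.1669,  0.079 ]), array([ 0.5101, -0.0993,  0.079 ])]
[([259.7, 121.3], [235, 90, 51, 65, 1843])] [([261.1, 126.5], [253, 113, 17, 28, 362]), ([67.0, 283.6], [52, 276, 38, 20, 359])]
crop origin 179 61
```

View pics/w3.png

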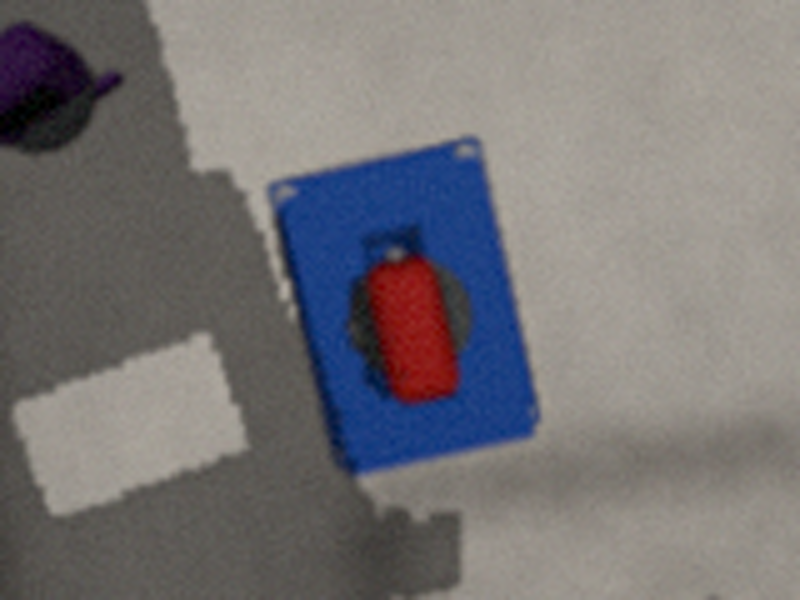

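Top view: red handle top from (400,262) to (427,400) in the crop, collar centred about (410,313), holder corners at (268,187), (480,140) and (537,435). The key is aligned with the holder.

```bash
python3 - <<'E'
from h import *
f=dict(np.load("pics/w3.npz"))
V=f["view"];print("cam",(-V[:3,:3].T@V[:3,3]).round(3))
def rect(name,z):
    cs,_=cv2.findContours(mask(f["frame"],name)[:260],cv2.RETR_EXTERNAL,cv2.CHAIN_APPROX_NONE)
    c=max(cs,key=cv2.contourArea)[:,0]
    P=np.array([plane(f,u,v,z,True)[:2] for u,v in c],np.float32)
    r=cv2.minAreaRect(P*1000);b=cv2.boxPoints(r);e=[b[1]-b[0],b[2]-b[1]];l=max(e,key=np.linalg.norm)
    print(name,z,np.round(r[0],1),np.round(r[1],1),"long axis yaw",round((np.arctan2(l[1],l[0])+np.pi/2)%np.pi-np.pi/2,3))
rect("red",.137);rect("red",.12);rect("blue",.075);rect("blue",.006)
q=lambda u,v,z:plane(f,179+u/5,61+v/5,z,True).round(4)
print("collar",q(410,315,.081),"foot corners",q(268,187,.006),q(480,140,.006),q(537,435,.006))
print("handle top corners",[q(u,v,.137) for u,v in((370,265),(430,257),(458,395),(395,403))])
E
```

```text
cam [0.446 0.299 0.503]
red 0.137 [472.1 306.4] [34.  16.9] long axis yaw 0.221
red 0.12 [473.3 306.7] [35.6 17.6] long axis yaw 0.221
blue 0.075 [470.4 305.7] [86.4 59.6] long axis yaw 0.229
blue 0.006 [474.4 306.8] [100.4  69.2] long axis yaw 0.229
collar [0.4724 0.3072 0.081 ] foot corners [0.4339 0.2619 0.006 ] [0.4183 0.3317 0.006 ] [0.5175 0.3517 0.006 ]
handle top corners [array([0.4565, 0.2964, 0.137 ]), array([0.4545, 0.311 , 0.137 ]), array([0.4887, 0.318 , 0.137 ]), array([0.4907, 0.3024, 0.137 ])]
```

```bash
cat >> h.py <<'E'
KH=np.array([.4722,.3065]);ky=.226;SL=np.array([.502,.0266]);SR=np.array([.5115,-.133])
E
python3 - <<'E'
from bench import env, kinematics, monitor, eyes, job
from h import *
for fl in(0,np.pi):
    print(fl,[ (lambda j:None if j is None else np.round(j,2).tolist())(kinematics.ik(list(p)+[z],down(a+np.pi/2+fl))) for p,z,a in((KH,.096,ky),(SL,.161,yaw-.317),(SL,.161,yaw-1.80),(SR,.161,yaw-.535),(SR,.161,yaw-1.8))])
E
```

```text
0 [[0.37, 0.53, 1.55, -0.0, 1.06, -1.43], [-0.18, 0.33, 1.66, -0.0, 1.14, -1.49], [-0.18, 0.33, 1.66, -0.0, 1.14, -0.01], [-0.48, 0.39, 1.59, -0.0, 1.17, -1.57], [-0.48, 0.39, 1.59, -0.0, 1.17, -0.3]]
3.141592653589793 [[0.37, 0.53, 1.55, -0.0, 1.06, 1.71], [-0.18, 0.33, 1.66, -0.0, 1.14, 1.65], None, [-0.48, 0.39, 1.59, -0.0, 1.17, 1.57], [-0.48, 0.39, 1.59, -0.0, 1.17, 2.84]]
```

```bash
python3 - <<'E'
from bench import env, kinematics, monitor, eyes, job
from h import *
q=down(ky+np.pi/2)
env.reach([*KH,.20],q);env.movel([*KH,.096],.12,guard=15)
f0=np.array(monitor.sense()["contact_force"])
env.close_gripper(110);s=monitor.sense();print("gap",s["finger_gap"],"pos",np.round(s["position"],4),"df",(np.array(s["contact_force"])-f0).round(1))
print("lift guard",env.movel([*KH,.20],.12,guard=25));s=monitor.sense();print("gap",s["finger_gap"],(np.array(s["contact_force"])-f0).round(1),s["position"])
env.movel([*KH,.225],.12)
env.reach([*SL,.225],down(yaw-.317+np.pi/2));env.movel([*SL,.182],.12)
f=eyes.grab_frame("wrist");np.savez("pics/w4.npz",**f)
cv2.imwrite("pics/w4.png",cv2.resize(f["frame"][120:384,120:420,::-1],(680,598),interpolation=cv2.INTER_CUBIC))
f=eyes.grab_frame("side");np.savez("pics/s4.npz",**f);print(monitor.sense()["clock"],blobs(f["frame"],"red"))
E
```

```text
gap 0.19890226416209608 pos [0.4723 0.3066 0.0963] df [-0.8  0.4  2.7]
lift guard False
gap 0.19459366439056547 [ 0.2 -0.8 -1.5] [0.47184755 0.30634488 0.19909284]
16.5667 [([384.8, 252.5], [377, 249, 15, 10, 55]), ([401.4, 261.8], [383, 251, 33, 20, 268]), ([373.5, 259.3], [361, 256, 24, 9, 65])]
```

View pics/w4.png

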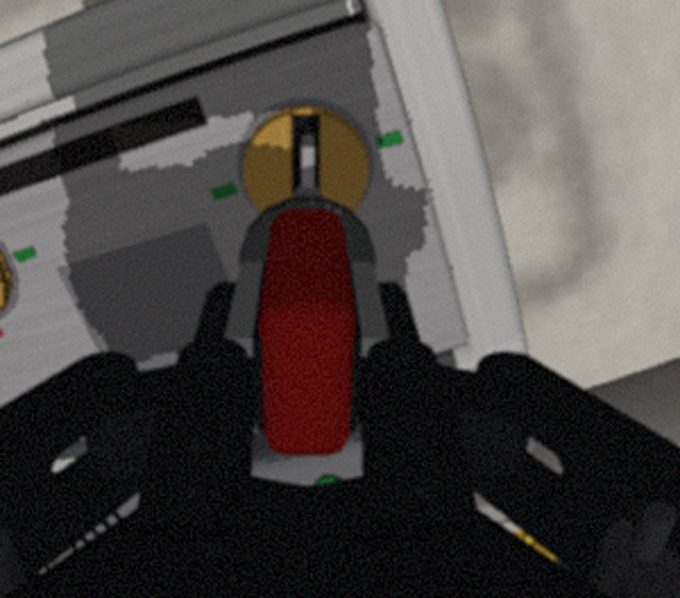

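The view from the gripper shows the blade end at (308,157), centred and aligned in the slot (x≈306). I'll insert it and turn.

```bash
cat > turn.py <<'E'
from bench import env, kinematics, monitor, eyes, job
from h import *
def turn(S,slot):
    g=env.movel([*S,.1605],.04,guard=12);s=monitor.sense();z=s["position"][2];print("insert",g,"z",round(z,4),np.round(s["contact_force"],1))
    if z>.1655: print("NOT IN SLOT");env.movel([*S,.182],.1);return False
    if g: env.movel([*S,z+.001],.05)
    j=np.array(monitor.sense()["joints"]);j0=j[5];end=j0+(1.571-slot)+.20
    t0=monitor.sense()["ft_torque"][2]
    while j[5]<end:
        j[5]=min(j[5]+.1,end);env.set_joints(j);t=monitor.sense();print(round(j[5]-j0,2),round(t["ft_torque"][2]-t0,2),end="; ")
        if abs(t["ft_torque"][2]-t0)>3.0 and j[5]-j0>1.571-slot-.1: break
    print(np.round(t["contact_force"],1),"gap",round(t["finger_gap"],3));
    return j0
E
python3 - <<'E'
from turn import *
turn(SL,.317);print(monitor.sense()["clock"])
E
```

```text
insert True z 0.1601 [-0.6  0.9  4.9]
0.1 -0.09; 0.2 0.02; 0.3 -0.02; 0.4 -0.04; 0.5 -0.02; 0.6 0.03; 0.7 -0.0; 0.8 -0.02; 0.9 -0.03; 1.0 0.02; 1.1 0.04; 1.2 0.02; 1.3 -0.02; 1.4 -0.02; 1.45 0.05; [-4.3 -0.8 -1.4] gap 0.199
21.1417
```

```bash
cat >> turn.py <<'E'
def leave(S,name):
    j=np.array(monitor.sense()["joints"]);j[5]-=.17;env.set_joints(j)
    p=np.array(monitor.sense()["position"]);env.movel([p[0],p[1],.182],.1)
    f=eyes.grab_frame("wrist");np.savez("pics/%s.npz"%name,**f)
    cv2.imwrite("pics/%s.png"%name,cv2.resize(f["frame"][120:384,120:420,::-1],(680,598),interpolation=cv2.INTER_CUBIC))
    print(np.round(monitor.sense()["contact_force"],1),monitor.sense()["clock"])
E
python3 - <<'E'
from turn import *
leave(SL,"w5")
E
```

```text
[-0.5  0.4 -2.2] 21.8417
```

View pics/w5.png

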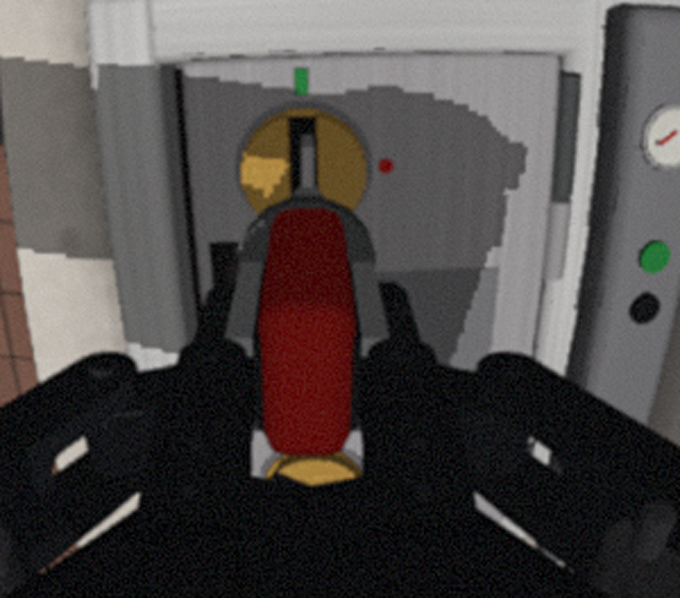

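The left slot now points at its green mark (slot x≈302, mark x≈301), and the key hasn't shifted in the grip. Next is the right screw.

```bash
python3 - <<'E'
from turn import *
S=np.array([.5107,-.133])
p=monitor.sense()["position"];env.movel([p[0],p[1],.225],.15)
env.reach([*S,.225],down(yaw-.535+np.pi/2));env.movel([*S,.182],.12)
if turn(S,.535) is not False: leave(S,"w6")
E
```

```text
insert False z 0.1603 [ 0.3 -0.5 -1.8]
0.1 -0.04; 0.2 0.01; 0.3 0.03; 0.4 0.01; 0.5 0.06; 0.6 0.06; 0.7 0.09; 0.8 0.01; 0.9 0.02; 1.0 0.05; 1.1 0.0; 1.2 -0.01; 1.24 0.01; [-2.1 -0.7 -1.1] gap 0.195
[ 0.5 -0.1 -2.4] 28.6583
```

View pics/w6.png

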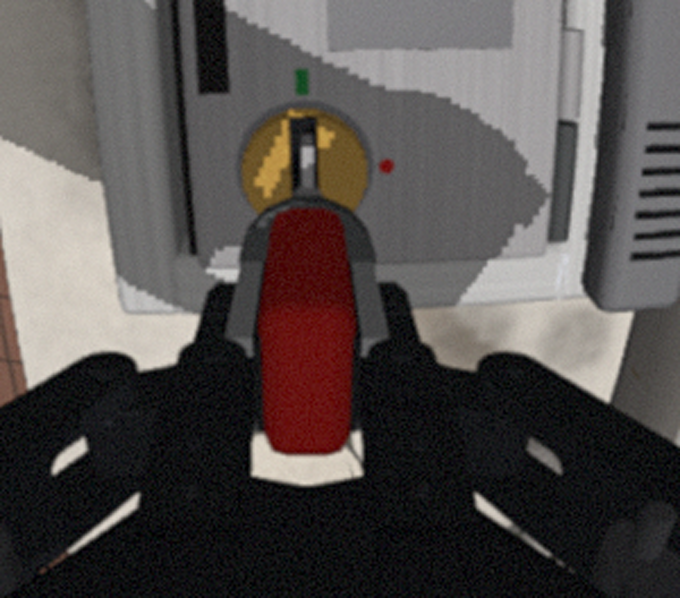

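The right slot points at its green mark too. I'll check both angles numerically from higher up before putting the key back.

```bash
python3 - <<'E'
from turn import *
p=monitor.sense()["position"];env.movel([p[0],p[1],.26],.2)
env.reach([0.43,-0.03,0.34],down(np.pi/2+yaw))
f=eyes.grab_frame("wrist");np.savez("pics/w7.npz",**f)
for o in screws(f,[SL,SR]):print("c",o[0].round(4),"turn",((yaw-o[1])%np.pi).round(3),"rad",round(o[2],4),o[3].round(4))
env.reach([*KH,.20],down(ky+np.pi/2))
f=eyes.grab_frame("wrist")
cv2.imwrite("pics/w8.png",cv2.resize(f["frame"][120:384,120:420,::-1],(680,598),interpolation=cv2.INTER_CUBIC))
print(monitor.sense()["clock"])
E
```

```text
c [0.5013 0.0258] turn 1.572 rad 0.0244 [0.0085 0.0377]
c [ 0.5111 -0.1322] turn 1.544 rad 0.0239 [0.009  0.0378]
31.9917
```

View pics/w8.png

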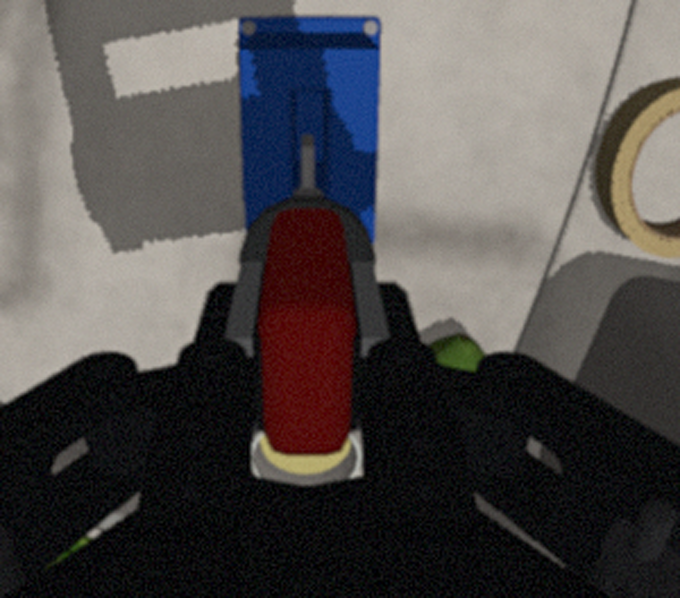

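Turns read 1.57 and 1.54, so both screws are at their stops. The blade (307,160) hangs centred over the holder slot. I'll lower it and release.

```bash
python3 - <<'E'
from turn import *
g=env.movel([*KH,.0955],.06,guard=12);s=monitor.sense();print(g,np.round(s["position"],4),np.round(s["contact_force"],1))
if s["position"][2]<.100:
    env.release();env.hold(.3);p=s["position"];env.movel([p[0],p[1],.22],.1);env.hold(.3)
    print("gap",monitor.sense()["finger_gap"])
    env.reach([0.50,0.20,0.38],down(np.pi/2))
    f=eyes.grab_frame("wrist");np.savez("pics/w9.npz",**f)
    cv2.imwrite("pics/w9.png",cv2.resize(f["frame"][:,:,::-1],(768,576),interpolation=cv2.INTER_CUBIC))
    for o in screws(f,[SL,SR]):print("turn",((yaw-o[1])%np.pi).round(3),o[0].round(4))
    S=eyes.grab_frame("scene");b=blobs(f["frame"],"red",60);print(b,blobs(S["frame"],"red"))
    print("key tri",tri([ray(f,*b[0][0],True),ray(S,*blobs(S["frame"],"red",60)[0][0])]).round(3))
    print(monitor.sense()["clock"],np.round(monitor.sense()["contact_force"],1))
E
```

```text
False [0.4723 0.3066 0.0963] [-2.9 -1.8  5.9]
gap 0.9988331744921559
turn 1.57 [0.502  0.0287]
turn 1.571 [ 0.5116 -0.1298]
[([333.8, 142.8], [327, 130, 14, 26, 274]), ([97.5, 288.7], [88, 284, 23, 12, 170])] [([178.6, 228.4], [172, 219, 11, 22, 102])]
key tri [0.472 0.308 0.112]
37.4417 [-0.3 -0.  -0.5]
```

View pics/w9.png

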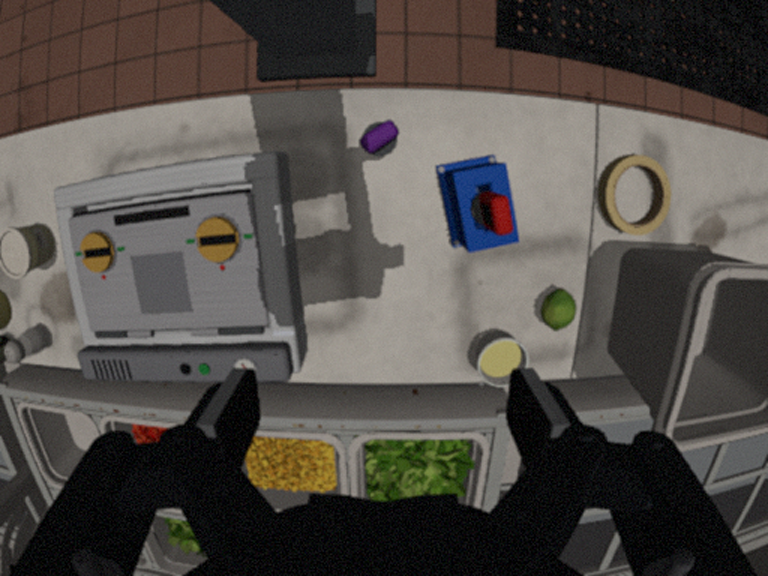

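The key stands in its holder (495,212), in the scene camera within 0.1 px of where it started. Both slots (97,252) and (218,240) point at their green marks, the hatch is shut, and the bystanders are standing.

```bash
python3 -c "
from bench import job
job.hand_in()"
```

```text
the job is handed in; nothing more can be done
```

The job is done and handed in at about 37 s on the robot's clock; the hand-in reports no verdict.

- **Hatch:** I pressed it shut along its hinge arc, ending with about 36 N on the strip. The fingertips stopped 1.3 mm below the strip's nominal shut height, and the last view shows the hatch level. I had no direct reading of the hatch angle.
- **Screws:** I turned both clockwise with the red-handled key. The last camera view measured them at 1.57 rad each, pointing at their green marks. One earlier view, with the key still in the gripper, gave 1.54 for the right screw. I felt no torque rise at either stop, so these results rest on the camera alone.
- **Key:** It went back into its holder without jamming and I released it. Its image in the scene camera is within 0.1 px of where it was before I picked it up.
- **Bystanders:** The cup, ramekin and salt shaker look upright and unmoved in the last picture. I judged that by eye and did not re-measure their positions.
- **Robot:** The gripper was clear of everything at the end, with about 0.5 N residual on the force sensor.

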